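Slide the locked jig carriage to its end stop

TASK

The blue carriage of the welding jig is locked on its rail. With the fingertips, press the orange lock button on the carriage and hold it down while you push the carriage along the rail right up against the yellow end stop, then let go so that the button springs back up and the carriage is locked there. Leave the loose things around the jig where they are.

Things in the scene. Friction and masses are not known exactly. Their poses are not given: they have to be found in the camera images.
- button_top (a point): Centre of the top face of the orange lock button, which moves with the carriage and sinks as it is pressed. The top face is flat, 38 mm across the rail (local x) by 48 mm along it (local y), and lies 64 mm above the bench while the button is up. x and y axes as for stop_face; z up.
- plate_face (a point): Centre of the face, towards the button, of the upright aluminium push plate on the carriage: 50 mm wide across the rail, 8 mm thick, top edge 90 mm above the bench (26 mm above the raised button). It stands 28 mm from the button's centre in local +y; fingertips pressing the button can push it towards the end stop. This point is 75 mm above the bench.
- nose (a point): Centre of the front end of the blue carriage block, the end that meets the end stop (36 mm above the bench). The block is 56 mm wide, 90 mm long along the rail, top 50 mm above the bench; it is captive on the rail and can only slide.
- stop_face (a point): Centre of the yellow end stop's face that the nose has to reach, 36 mm above the bench. Local +y points along the rail, the way the carriage must be pushed; z up, x across. The stop is fixed, 60 mm wide, 50 mm long in +y, 70 mm high with a black disc to 81 mm. From nose to stop_face along y is the travel left (90 to 150 mm at the start).
- rail: Grey base of the jig, bolted down, 110 mm wide (x), 360 mm long (y), 20 mm high; origin at the centre of its underside, on the bench; the carriage slides along its +y axis. Toothed strips, 43.5 mm high, stand beside the carriage within 50 mm of the centre line, one on the rail (+x side), one fixed to the stop (-x side).
- carriage (a joint): Carriage position along the rail in m: 0 at the start (locked; 1 mm of play), growing towards the end stop. Sliding takes about 3 N once unlocked. The stop is met when it has grown by the nose-to-stop_face distance.
- button (a joint): How far the button is pressed, in m: 0 up (locked) to 0.008 fully down. The lock is free from 0.005 on; a spring pushes back with about 3 N at the top and 8 N fully down. Let go on the way, and the carriage locks into the teeth again. At the end stop it can come fully up only when the nose is within about 2.5 mm of the stop.
- tin: Loose white tin with a red band, 66 mm diameter, 75 mm high; bystander. Origin at the centre of its underside.
- bin: Loose small green open bin, 90 x 130 x 65 mm high; bystander. Origin at the centre of its underside.
- tape: Loose roll of black tape lying flat, 68 mm diameter, 20 mm high; bystander. Origin at the centre of its underside.
- link: Loose dark steel link plate with two holes, 34 x 90 x 12 mm high; bystander. Origin at the centre of its underside.

How it is judged (in metres and radians):
On the way, in this order (a step that is already met when the one before it is completed fails the run):
1. the button is pressed down far enough to free the lock, with the carriage still at its start (value of joint button above 0.0045 m and value of joint carriage below 0.02 m).
2. the carriage meets the end stop (within 4 mm) with the button still held down (y of nose in the frame of stop_face above -0.004 m and value of joint button above 0.0045 m), for 0.1 s.
At the end, for the whole second after the job is handed in: The carriage's nose is within 4 mm of the end stop and at rest, the button has come back up (pressed less than 2 mm), so that the carriage is locked there (y of nose in the frame of stop_face above -0.004 m and value of joint button below 0.002 m and velocity of joint carriage between -0.01 and 0.01 m/s); the robot touches nothing.
It fails at once if the tin is moved more than 15 mm or lifted (distance of tin from where it was at the start of the episode above 0.015 m).
It fails at once if the bin is moved more than 15 mm or lifted (distance of bin from where it was at the start of the episode above 0.015 m).
It fails at once if the tape is moved more than 15 mm or lifted (distance of tape from where it was at the start of the episode above 0.015 m).
It fails at once if the link is moved more than 15 mm or lifted (distance of link from where it was at the start of the episode above 0.015 m).
It also fails if it takes over 35 s, if anything falls off the work surface, if the arm or the gripper's body presses on something with over 40 N, if the wrist force passes 120 N, or if a joint passes its speed limit or range.

ROBOT

A 6-joint arm with a two-finger parallel gripper is mounted at the origin on the work surface. World frame = base frame: x ahead of the robot, y to its left, z up, the work surface at z = 0. Lengths are in m, angles in degrees, forces in N, time in s.
With the tool pointing down it reaches from about 0.275 to 0.75 m from the base axis. Payload 10.2 kg.
Tool frame: the origin (TCP) lies at the very end of the fingers, on their centre line; the grasp point (between the pads) lies 19 mm behind it; z points along the fingers, y is the direction in which the jaws open and shut (so a half turn about z gives the same grasp; the last joint's range is limited). The gripper opens to 85 mm and grips with 20 to 120 N. Pads are 22 mm wide; open, the fingers measure 114 mm over their backs; the gripper's body (76 mm by 85 mm) begins 54 mm behind the grasp point. The pads swing forward as they close: fully open they stand 13 mm farther back than shut.
Start: joints at [-82.586, 17.928, 85.812, -0, 76.261, -12.8], TCP at [0.181, -0.493, 0.231] pointing down, gripper open.
Joint ranges: [-168.41, 168.41], [-55.51, 124.54], [10.69, 146.95], [-70.63, 250.63], [1, 178], [-165.06, 165.06]. Speed limits (degrees/s): [136.94, 136.94, 172.46, 180, 180, 180].

INTERFACE

Orientations are given as [roll, pitch, yaw] about the fixed x, y, z axes, in that order (R = Rz(yaw) Ry(pitch) Rx(roll)).
In Python, from cell import manip, eyes, nets gives the robot as it stands. Calls block until the motion is done:
- manip.reach(position, orientation): joint-space move of the TCP to a pose.
- manip.move_linear(position, rate=0.15, attitude=None): straight line of the TCP; attitude=None keeps the orientation; rate is the mean speed in m/s.
- manip.move_joints(angles): joint-space move.
- manip.gripper_to(opening, strength=None): opening from 0.0 (shut) to 1.0 (fully open); strength is the grip in N (None keeps the last); returns when the fingers have stopped.
- manip.sleep(seconds).
- manip.ik(position, orientation): joint angles nearest the present ones, or None.
- manip.sense(): the state.
- eyes.get_image(name): name is "scene" or "side" or "wrist"; returns a dict with "image" (384x512x3 uint8, blue, green, red), "z_map" (384x512 float32, m along the optical axis (not along the pixel's ray), 0 where there is no reading), "K" (3x3 intrinsics, pixels), "k1" (the pictures are not rectified: a ray, as slopes to the right and down, at radius r is drawn at 1 + k1 r^2 times it, then the intrinsics apply), "origin" and "orientation" of the camera in the world. Camera axes: x right, y down, z forward; pixel columns grow to the right and rows downward; lengths in m; the calibration is good to about 2 mm. A picture is of the moment at which its call begins.
A pose or a line that the arm cannot do raises manip.PlanningError and nothing moves.
- manip.finish_job(): hands the job in, once; it reports no verdict.
Trained networks look in the newest picture that a camera, given by its name, has taken for a name from the list of things; names that differ only in an ending like _2 or _b are one class to them, and where a whole thing is asked for, a point or a joint stands for the part that bears it (a point fixed in the world has none). Each returns a list of dicts, best first, with "conf" (0 to 1); they miss things now and then, are a little off and sometimes report something else, mostly with a low value. They report only what shows in the picture. A call takes as long as a camera call.
- nets.spot_in(camera, name): "bbox" ([left, top, right, bottom] as shares, 0 to 1, of the picture: columns of its width, rows of its height, round what is visible of it).
- nets.place_of(camera, name): "at" ([column, row] as shares, 0 to 1, of the picture: columns of its width, rows of its height: a listed point, or the origin of a listed thing).
The state is a dict: "time": time; "joint_pos": joint angles; "joint_vel": joint speeds; "tau": joint torques, N m; "tool_pos": TCP position; "ee_rot": TCP orientation; "ft_force": force on the tool from outside, world axes, zero at the start; "wrist_torque": the same for the moment, N m; "gripper_width": opening from 0.0 (shut) to 1.0 (fully open).
Only numpy, scipy, OpenCV 4.12 (cv2) and the standard library are available. Lean on these libraries where they do the work, as an engineer would, in place of code of your own. Each camera call takes 0.05 s, during which the arm holds its last target. There are 200 camera calls.

## Working session

There is one attempt and no reset: what is moved stays moved. The work goes in short steps, each a Python script; the robot and the scene stay as the last script left them, time stands still between calls to the robot, and variables do not carry over. Pictures are saved under pics/ and viewed, on a budget of 10 in all, crops included, one or two more only if the job needs it, and the job is handed in when it is done.

```bash
mkdir -p pics; ls; cat > h.py <<'E'
from cell import manip, eyes, nets
import numpy as np, cv2
from scipy.spatial.transform import Rotation as R
def rot(o):
    o=np.array(o,float)
    return o if o.shape==(3,3) else R.from_euler('xyz',o,degrees=True).as_matrix()
def rays(im,uv):
    uv=np.atleast_2d(np.array(uv,float)); K=np.array(im['K'])
    d=(uv-K[[0,1],[2,2]])/K[[0,1],[0,1]]; s=d.copy()
    for _ in range(20): s=d/(1+im['k1']*(s**2).sum(1,keepdims=True))
    return np.c_[s,np.ones(len(s))]@rot(im['orientation']).T
def on_z(im,uv,z):
    r=rays(im,uv); o=np.array(im['origin']); return o+r*((z-o[2])/r[:,2])[:,None]
def by_depth(im,uv):
    uv=np.atleast_2d(uv); d=np.array([im['z_map'][int(v),int(u)] for u,v in uv])
    return np.array(im['origin'])+rays(im,uv)*d[:,None]
E
python3 - <<'E'
from h import *
print(manip.sense())
Z=dict(button_top=.064,plate_face=.075,nose=.036,stop_face=.036,rail=0,tin=0,bin=0,tape=0,link=0)
ims=[]
for c in ['scene','side','wrist']:
    im=eyes.get_image(c); print(c,im['origin'],im['orientation'],im['k1']); P=im['image'].copy()
    for n,z in Z.items():
        for p in nets.place_of(c,n)[:2]:
            uv=np.array(p['at'])*[512,384]; print(c,n,round(p['conf'],2),uv.round(1),on_z(im,uv,z)[0].round(4),by_depth(im,np.clip(uv,0,[511,383]))[0].round(4))
            cv2.drawMarker(P,tuple(int(x) for x in uv),(255,0,255),0,8)
            cv2.putText(P,n[:5],tuple(int(x) for x in uv),0,.35,(255,0,255))
    cv2.imwrite(f'pics/{c}0.png',P)
E
```

```text
pics
{'time': 0.0, 'joint_pos': array([-8.25872288e+01,  1.79590552e+01,  8.58542519e+01, -1.18890439e-03,
        7.62605912e+01, -1.27986788e+01]), 'joint_vel': array([ 0.00719325,  0.11821635,  0.00028791,  0.04167242, -0.05610342,
       -0.07700026]), 'tau': array([-2.39825873e-03, -4.12278879e+01, -2.59746820e+01, -3.24565435e-04,
        4.09317494e-03, -8.48605794e-06]), 'tool_pos': array([ 0.18133972, -0.49241172,  0.23073695]), 'ee_rot': array([-1.79927682e+02, -1.52445689e-02,  2.02117236e+01]), 'ft_force': array([-0.67733221,  0.21392727, -0.34468652]), 'wrist_torque': array([0.00016507, 0.01809118, 0.0520121 ]), 'gripper_width': 1.003663900942237}
scene [ 0.89904014 -0.43784773  0.69499828] [-138.36767777    1.0685162    28.42431761] 0.04179231512162815
scene button_top 0.91 [213.5 208. ] [ 0.5576 -0.0332  0.064 ] [ 0.5574 -0.033   0.0636]
scene plate_face 0.87 [220.6 198.2] [ 0.5622 -0.009   0.075 ] [ 0.5599 -0.006   0.0707]
scene nose 0.94 [229.1 204.2] [0.5687 0.0114 0.036 ] [ 0.5841 -0.0096  0.0667]
scene stop_face 0.71 [258.4 173.3] [0.5815 0.1325 0.036 ] [0.5737 0.
[... 948 characters left out ...]
0.4414 0.0014 0.036 ] [0.4534 0.0406 0.0016]
side stop_face 0.78 [216.2 191.4] [0.5789 0.1463 0.036 ] [0.5797 0.1482 0.0347]
side stop_face 0.15 [316.9 241.8] [ 0.6651 -0.1218  0.036 ] [ 0.6748 -0.1122  0.0247]
side rail 0.65 [225.8 220.5] [0.566 0.075 0.   ] [0.5542 0.0506 0.0202]
side tin 0.67 [318.3 241.6] [ 0.699  -0.0921  0.    ] [ 0.6748 -0.116   0.028 ]
side bin 0.85 [264.4 180.4] [0.7406 0.1826 0.    ] [0.7016 0.124  0.0409]
side tape 0.69 [183.7 246.8] [0.4491 0.039  0.    ] [0.4424 0.0168 0.0197]
side link 0.9 [281.1 205.2] [0.7103 0.0607 0.    ] [0.6986 0.0453 0.0132]
wrist [ 0.24743547 -0.46870994  0.37450455] [ 1.63721747e+02 -7.50938411e-02 -6.97662740e+01] 0.020795208785390366
```

```bash
python3 - <<'E'
from h import *
a=[]
for c in ['scene','side']:
    im=eyes.get_image(c)['image'][130:280,150:350]; a.append(cv2.resize(im,(800,600),interpolation=cv2.INTER_CUBIC)); cv2.imwrite(f'pics/{c}1.png',a[-1])
E
```

```text
(no output)
```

View pics/scene1.png

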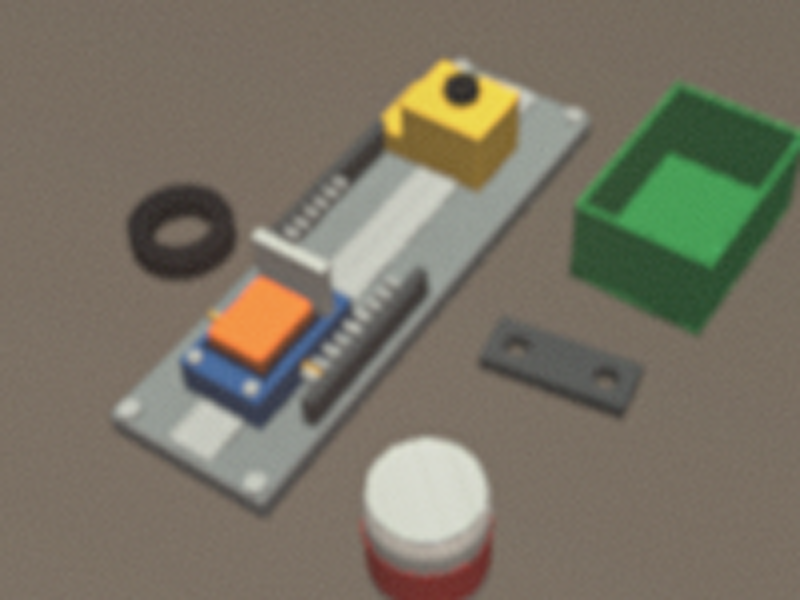

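View pics/side1.png

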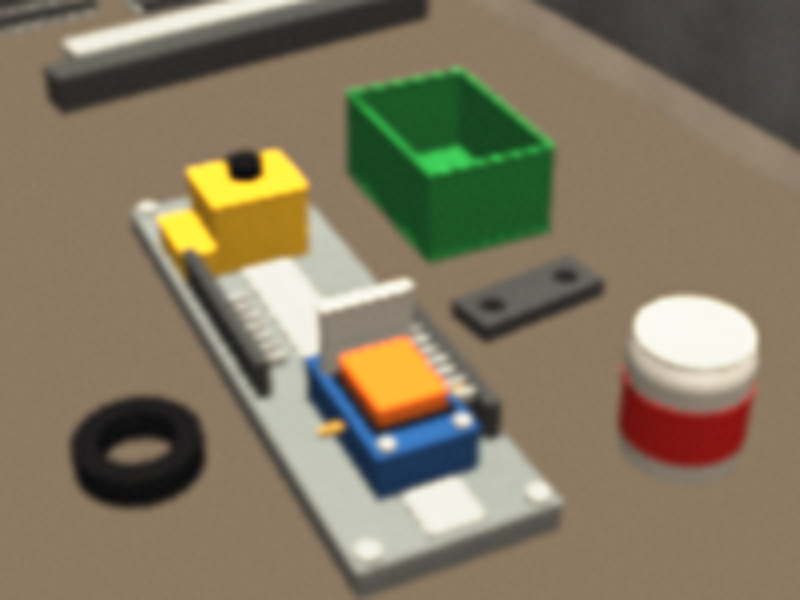

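The two views agree. In the scene crop the button is at about (261,322), the plate right behind it at (290,270), the stop at (455,120), and the way between carriage and stop is clear. Next I'll fit the rail, button and stop from depth and colour.

```bash
cat > fit.py <<'E'
from h import *
def cloud(c):
    im=eyes.get_image(c); v,u=np.mgrid[0:384,0:512]; uv=np.c_[u.ravel(),v.ravel()]
    r=rays(im,uv); P=np.array(im['origin'])+r*im['z_map'].ravel()[:,None]
    return P,cv2.cvtColor(im['image'],cv2.COLOR_BGR2HSV).reshape(-1,3).astype(int),im['z_map'].ravel()>0
def rect(p): 
    (c,s,a)=cv2.minAreaRect((p[:,:2]*1000).astype(np.float32)); return np.round(c,1),np.round(s,1),round(a,2),len(p),np.round(np.median(p[:,2])*1000,1)
if __name__=='__main__':
  for c in ['scene','side']:
    P,H,ok=cloud(c); near=ok&(np.hypot(P[:,0]-.57,P[:,1]-.06)<.22)
    h,s,v=H.T
    m=near&(h>=6)&(h<=16)&(s>170)&(v>150)&(P[:,2]>.055)
    print(c,'button',rect(P[m]),P[m].mean(0).round(4))
    m=near&(h>=20)&(h<=32)&(s>150)&(P[:,2]>.066)&(P[:,2]<.075); print('stop top',rect(P[m]))
    m=near&(s<60)&(P[:,2]>.016)&(P[:,2]<.024)
    lab=np.uint8(m.reshape(384,512)); lab=cv2.morphologyEx(lab,cv2.MORPH_OPEN,np.ones((3,3)))
    n,L,st,_=cv2.connectedComponentsWithStats(lab); k=1+np.argmax(st[1:,4]); 
    q=P[(L.ravel()==k)]; print('rail',rect(q))
    m=near&(s<70)&(P[:,2]>.084)&(P[:,2]<.094)&(np.hypot(P[:,0]-.565,P[:,1])<.05); print('plate top',rect(P[m]),P[m].mean(0).round(4))
    m=near&(h>100)&(h<125)&(s>120)&(P[:,2]>.046)&(P[:,2]<.054); print('blue top',rect(P[m]))
E
python3 fit.py
```

```text
scene button (array([562. , -35.4]), array([47.7, 37.8]), 81.85, 288, np.float64(62.9)) [ 0.5625 -0.0362  0.0628]
stop top (array([579.3, 168.1]), array([48.4, 61.5]), 84.82, 262, np.float64(68.6))
rail (array([582.4, 138.8]), array([217.9,  99.1]), 84.51, 1505, np.float64(19.4))
plate top (array([564.3,  -2.8]), array([ 9.5, 49.6]), 86.63, 81, np.float64(88.5)) [ 0.5657 -0.0037  0.0881]
blue top (array([578.9, -40.9]), array([87.8, 36.6]), 54.75, 91, np.float64(48.7))
side button (array([560.3, -32.4]), array([47.6, 37.4]), 84.25, 102, np.float64(62.8)) [ 0.5543 -0.0435  0.0622]
stop top (array([564.5,  73.4]), array([250.1,  58.9]), 81.45, 280, np.float64(70.9))
rail (array([567.5,  38.4]), array([295.4, 108.2]), 84.65, 1921, np.float64(21.2))
plate top (array([ 5.633e+02, -3.000e-01]), array([ 9.6, 49.3]), 85.66, 124, np.float64(90.3)) [ 0.5626 -0.0015  0.0893]
blue top (array([559.8, -31.2]), array([84.1, 55.9]), 85.72, 273, np.float64(50.8))
```

Fit: the rail's +y lies at 84.6°, the button centre is at (0.561, −0.034) and the plate face at about (0.564, −0.006), all consistent with the given sizes. Next: shut the gripper, hover with the wide side across the rail, and check.

```bash
python3 - <<'E'
from h import *
manip.gripper_to(0.0,40)
d=np.array([np.cos(np.radians(84.6)),np.sin(np.radians(84.6)),0]); B=np.array([.5612,-.0339,0])
p=B+.010*d
manip.reach([*p[:2],.20],[180,0,84.6])
manip.move_linear([*p[:2],.085],.12)
s=manip.sense(); print(s['time'],s['tool_pos'],s['ee_rot'],s['ft_force'],s['gripper_width'],s['joint_pos'])
a=[]
for c in ['side','scene']:
    im=eyes.get_image(c)['image'][130:280,150:350] if c!='wrist' else eyes.get_image(c)['image']
    a.append(cv2.resize(im,(400,300),interpolation=cv2.INTER_CUBIC))
a.append(cv2.resize(eyes.get_image('wrist')['image'],(400,300)));a.append(a[0]*0)
cv2.imwrite('pics/hover.png',np.vstack([np.hstack(a[:2]),np.hstack(a[2:])]))
E
```

```text
5.7417 [ 0.56258079 -0.02404246  0.08574737] [1.79918083e+02 1.11243702e-02 8.46013636e+01] [-0.55051833 -0.68951432  0.46284786] -0.00309860972992033 [-1.43674386e+01  3.12796737e+01  8.92213406e+01  2.07024793e-03
  5.94163360e+01 -8.96986217e+00]
```

View pics/hover.png

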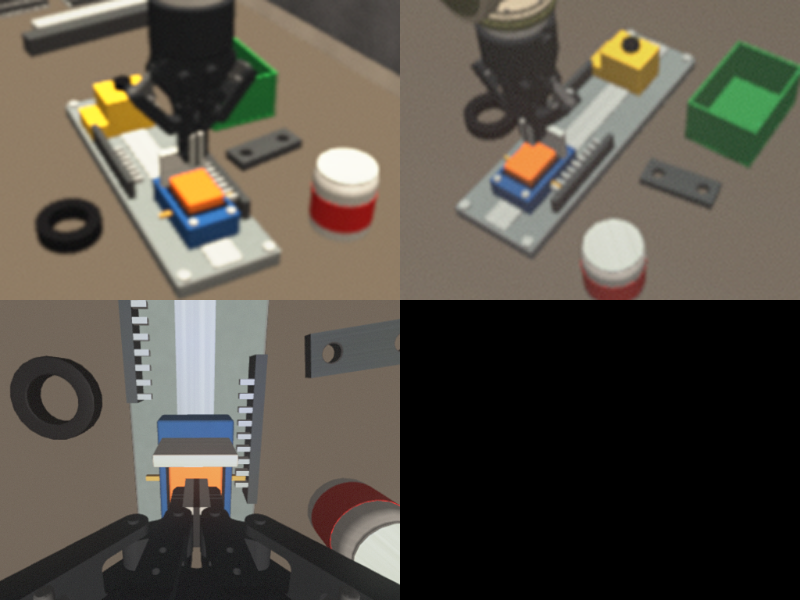

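The shut fingertips (wrist view, about (197,500)) sit centred over the button, between the plate and its near edge. I'll press with force feedback.

```bash
python3 - <<'E'
from h import *
s=manip.sense(); f0=s['ft_force']; p=s['tool_pos'].copy(); z=.066
def F(): manip.sleep(.08); s=manip.sense(); return s['tool_pos'],s['ft_force']-f0
manip.move_linear([p[0],p[1],.067],.06)
for z in np.arange(.066,.0499,-.001):
    manip.move_linear([p[0],p[1],z],.03); q,f=F(); print(round(z,4),q[2].round(4),f.round(1))
    if f[2]>11: break
print(manip.sense()['time'])
E
```

```text
0.066 0.0661 [1.2 1.6 1.5]
0.065 0.065 [0.7 0.8 0.5]
0.064 0.0641 [ 1.1 -0.   1.6]
0.063 0.0631 [0.2 0.5 4.4]
0.062 0.0621 [1.  1.4 4.6]
0.061 0.0611 [0.9 0.8 4.5]
0.06 0.0601 [0.6 0.6 5.5]
0.059 0.0591 [0.7 0.7 5.4]
0.058 0.0582 [0.7 1.  6.7]
0.057 0.0573 [0.  1.2 7.2]
0.056 0.0563 [0.3 0.8 7.2]
0.055 0.0559 [-1.6  1.6 13.5]
10.3417
```

The button is bottomed at z≈0.056, as specified. Now the push, watching the force.

```bash
python3 - <<'E'
from h import *
a=np.radians(84.6); d=np.array([np.cos(a),np.sin(a),0]); n=np.array([d[1],-d[0],0])
s=manip.sense(); p=s['tool_pos'].copy(); p[2]=.0552; prev=0
def go(t,r):
    manip.move_linear(p+t*d,r); manip.sleep(.06); s=manip.sense(); f=s['ft_force']
    q=s['tool_pos']-p; print(round(t,4),'at',(q@d).round(4),'z',(s['tool_pos'][2]).round(4),'along',(f@d).round(1),'side',(f@n).round(1),'fz',f[2].round(1),'t',s['time'].round(2)); return f@d,f[2]
t=0
while t<.165:
    t+=.01 if t<.115 else .003
    fa,fz=go(t,.05 if t<.115 else .03)
    if fa<-14: break
    if fz<4: print('lost press'); break
for c in ['side','scene']:
    cv2.imwrite(f'pics/e_{c}.png',cv2.resize(eyes.get_image(c)['image'][110:260,150:350],(800,600),interpolation=cv2.INTER_CUBIC))
E
```

```text
Traceback (most recent call last):
AttributeError: 'float' object has no attribute 'round'
```

```bash
python3 - <<'E'
from h import *
a=np.radians(84.6); d=np.array([np.cos(a),np.sin(a),0]); n=np.array([d[1],-d[0],0])
s=manip.sense(); p=np.array(s['tool_pos']); p=np.array([.56258,-.02404,0])+d*((p-[.56258,-.02404,0])@d); p[2]=.0552
def go(t,r):
    manip.move_linear(p+t*d,r); manip.sleep(.06); s=manip.sense(); f=s['ft_force']
    q=np.array(s['tool_pos'])-p; print('%.3f at %.4f z %.4f along %.1f side %.1f fz %.1f t %.2f'%(t,q@d,q[2]+p[2],f@d,f@n,f[2],s['time'])); return f@d,f[2]
t=0
while t<.165:
    t+=.01 if t<.10 else .003
    fa,fz=go(t,.05 if t<.10 else .03)
    if fa<-14: break
    if fz<4: print('lost press'); break
for c in ['side','scene']:
    cv2.imwrite(f'pics/e_{c}.png',cv2.resize(eyes.get_image(c)['image'][110:260,150:350],(800,600),interpolation=cv2.INTER_CUBIC))
E
```

```text
0.010 at 0.0103 z 0.0560 along 2.0 side -2.2 fz 11.9 t 11.17
0.020 at 0.0204 z 0.0560 along 2.5 side -2.9 fz 11.5 t 11.57
0.030 at 0.0304 z 0.0560 along 2.9 side -2.5 fz 12.5 t 11.98
0.040 at 0.0404 z 0.0560 along 2.0 side -2.6 fz 11.2 t 12.39
0.050 at 0.0504 z 0.0560 along 2.4 side -2.7 fz 12.2 t 12.80
0.060 at 0.0604 z 0.0560 along 3.0 side -3.8 fz 11.8 t 13.21
0.070 at 0.0704 z 0.0560 along 2.2 side -2.6 fz 11.9 t 13.62
0.080 at 0.0804 z 0.0560 along 1.9 side -3.9 fz 11.5 t 14.03
0.090 at 0.0904 z 0.0560 along 1.4 side -2.8 fz 11.8 t 14.43
0.100 at 0.1004 z 0.0559 along 1.4 side -2.6 fz 11.7 t 14.84
0.110 at 0.1101 z 0.0560 along 0.8 side -3.0 fz 12.7 t 15.38
0.113 at 0.1130 z 0.0560 along -0.1 side -3.8 fz 11.5 t 15.69
0.116 at 0.1160 z 0.0559 along -0.1 side -3.2 fz 11.3 t 16.00
0.119 at 0.1190 z 0.0560 along -0.7 side -4.3 fz 12.0 t 16.31
0.122 at 0.1216 z 0.0559 along -2.9 side -3.8 fz 12.0 t 16.62
0.125 at 0.1242 z 0.0559 along -4.1 side -1.7 fz 11.0 t 16.93
0.128 at 0.1272 z 0.0559 along -4.8 side -1.3 fz 9.2 t 17.23
0.131 at 0.1280 z 0.0559 along -17.9 side -2.4 fz 12.4 t 17.54
```

View pics/e_scene.png

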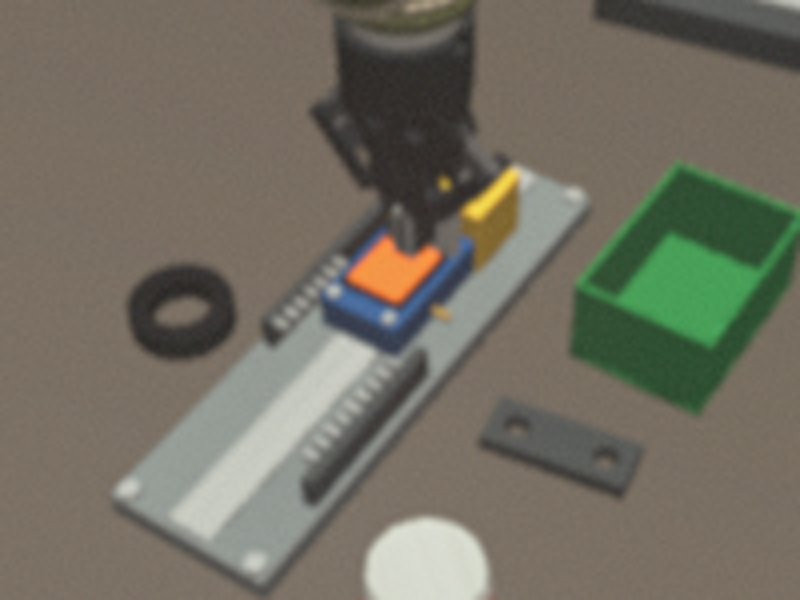

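The force jumped to 18 N and the carriage is against the stop in the picture (nose at about (470,240)). I'll hold, then lift straight up while still pushing so the carriage isn't dragged back.

```bash
python3 - <<'E'
from h import *
manip.sleep(.3); a=np.radians(84.6); d=np.array([np.cos(a),np.sin(a),0])
s=manip.sense(); print(s['ft_force'])
p=np.array([.56258,-.02404,0])+d*((np.array(s['tool_pos'])-[.56258,-.02404,0])@d)+.002*d
manip.move_linear([p[0],p[1],.070],.04); print(manip.sense()['ft_force'])
q=p-.008*d; manip.move_linear([q[0],q[1],.085],.05)
manip.move_linear([q[0],q[1],.20],.15)
q=q-.25*d; manip.move_linear([q[0],q[1],.25],.2)
print(manip.sense()['time'])
import fit
for c in ['scene','side']:
    P,H,ok=fit.cloud(c); h,s,v=H.T; m=ok&(np.hypot(P[:,0]-.57,P[:,1]-.06)<.22)&(h>=6)&(h<=16)&(s>170)&(v>150)&(P[:,2]>.05)
    print(c,fit.rect(P[m]))
    Z=dict(button_top=.064,nose=.036,stop_face=.036,tin=0,bin=0,tape=0,link=0); im=eyes.get_image(c)
    for n,z in Z.items():
        for r in nets.place_of(c,n)[:1]: print(n,round(r['conf'],2),on_z(im,np.array(r['at'])*[512,384],z)[0].round(4))
    cv2.imwrite(f'pics/f_{c}.png',cv2.resize(im['image'][110:260,150:350],(800,600),interpolation=cv2.INTER_CUBIC))
E
```

```text
[ -3.17740795 -16.96620474  11.03860046]
[ -1.83736161 -10.47433018   2.80753697]
21.3
scene (array([572.8,  95.4]), array([47.6, 38.9]), 83.99, 233, np.float64(62.8))
button_top 0.61 [0.571  0.0963 0.064 ]
nose 0.55 [0.5737 0.1471 0.036 ]
stop_face 0.77 [0.5775 0.1433 0.036 ]
tin 0.58 [ 0.6985 -0.101   0.    ]
bin 0.71 [ 0.6947 -0.102   0.    ]
tape 0.76 [0.448  0.0417 0.    ]
link 0.78 [0.7067 0.0459 0.    ]
side (array([560.6,  94.1]), array([30.8, 59.8]), 28.33, 74, np.float64(61.1))
button_top 0.6 [0.5687 0.0977 0.064 ]
nose 0.66 [0.5851 0.1612 0.036 ]
stop_face 0.75 [0.5786 0.1517 0.036 ]
tin 0.68 [ 0.6955 -0.0926  0.    ]
bin 0.63 [0.7337 0.1874 0.    ]
tape 0.75 [ 0.4537  0.0371 -0.    ]
link 0.83 [0.7044 0.0639 0.    ]
```

View pics/f_scene.png

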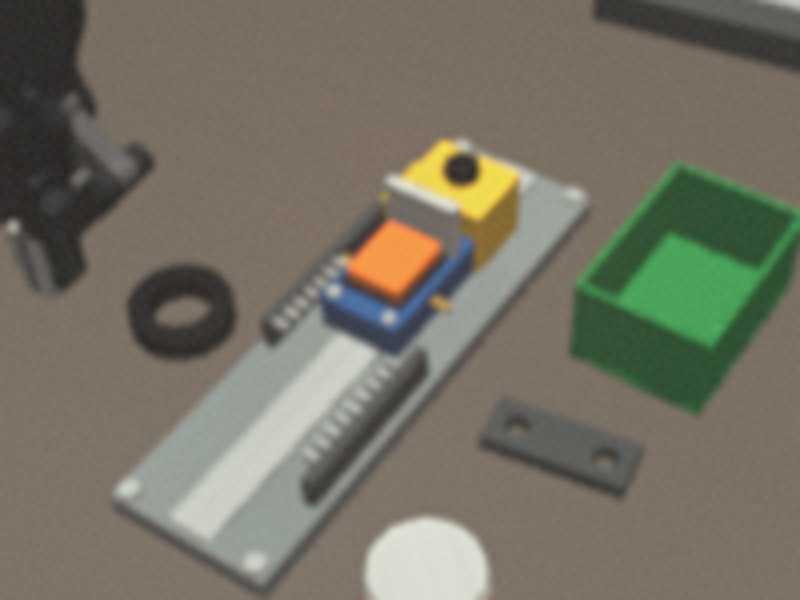

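View pics/f_side.png

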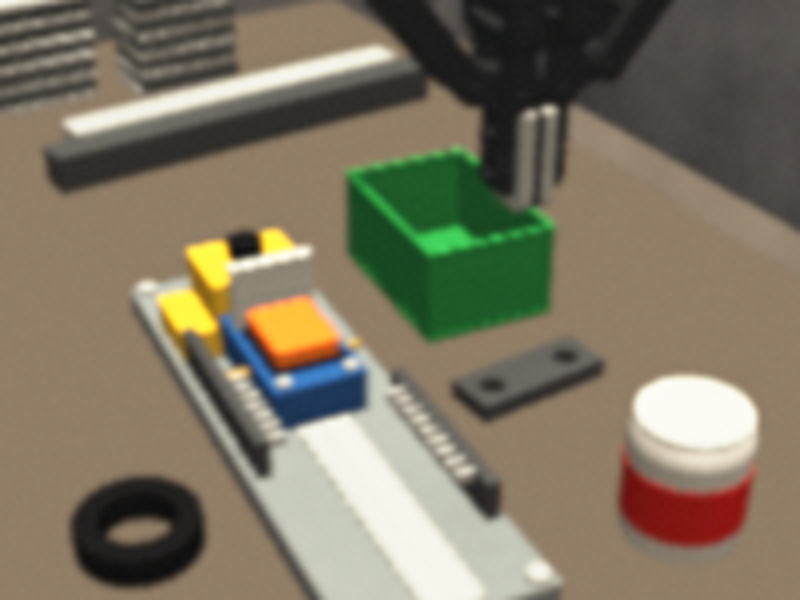

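The carriage is against the stop, and the button is up: its top reads 62.8 mm in scene depth, the same as before the press. The bystanders sit at the same pixels as before, and the arm is clear. Handing in.

```bash
python3 -c "
from h import *
s=manip.sense();print(s['time'],s['ft_force']);print(manip.finish_job())"
```

```text
22.2 [ 0.01358286 -0.9751453  -0.75235942]
the job is handed in; nothing more can be done
None
```

The carriage is up against the yellow end stop and locked, and I handed the job in at 22.2 s. No verdict was reported.

- **Press:** With the fingers shut, I pressed the lock button until it bottomed at z ≈ 0.056 m with about 13 N. I kept it down for the whole push, with 9–13 N of downward force throughout.
- **Push:** I slid the carriage about 0.13 m until the push force jumped to 18 N at the stop and held it there for 0.3 s. I then lifted straight up while still pushing.
- **Final state:** The scene picture shows the nose against the stop. The button top reads 62.8 mm, the same as before the press. The tin, bin, tape and link look unmoved, and the arm is clear with about 1 N on the wrist.

**Checks that disagreed:**
- The networks' final nose point was off. In both views it came out 4–10 mm past their own stop-face point, which is not possible, so I went by force, button position and the pictures.
- The final side-camera button fit was unusable because the wrong points were picked up.
- In the scene view the bin was once reported at the tin's position. In the pictures the bin had not moved.

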